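# Press an eyepiece cap home through the press guard's window

### The arm

A 7-joint arm with a two-finger parallel gripper is mounted at the origin on the work surface. World frame = base frame: x ahead of the robot, y to its left, z up, the work surface at z = 0. Lengths are in m, angles in rad, forces in N, time in s.
With the tool pointing down it reaches from about 0.425 to 0.875 m from the base axis. Payload 4.7 kg.
Tool frame: the origin (TCP) lies at the centre of the arm's flange, where the gripper is bolted on; the fingertips stand 173 mm ahead of it and the grasp point (between the pads) lies 155 mm ahead of it; y points along the fingers, z is the direction in which the jaws open and shut, and the axes are right-handed (so a half turn about y gives the same grasp; the last joint's range is limited). The gripper opens to 85 mm and grips with 20 to 120 N. Pads are 22 mm wide; open, the fingers measure 114 mm over their backs; the gripper's body (76 mm by 85 mm) begins 54 mm behind the grasp point. The pads swing forward as they close: fully open they stand 13 mm farther back than shut.
Start: joints at [-1.21, 0.321, -0.07, 1.45, 0.023, 1.371, -0.057], TCP at [0.221, 0.611, 0.405] pointing down, gripper open.
Joint ranges: [-2.86, 2.86], [-0.3, 2.09], [-1.38, 1.24], [0.06, 2.45], [-1.56, 4.7], [0.09, 2.05], [-2.69, 2.69]. Speed limits (rad/s): [2.57, 2.57, 3.14, 3.14, 3.14, 3.14, 3.14].

### API

Orientations are given as a rotation vector (axis times angle).
In Python, from rig import r, vision gives the robot as it stands.
- The arm moves only by the tool apply_moves, never from a script. Its argument "deltas" is a list of rows, each an object with "linear": the shift along the tool's x, y, z in cm, a list of three; "twist": the turn, a rotation vector about the tool's x, y, z in degrees, a list of three; "fingers": the finger opening in cm, from 0 to 8.54. In form: [{"linear": [dx, dy, dz], "twist": [rx, ry, rz], "fingers": fingers}, ...]. A call has 1 to 5 rows; each row shifts and turns the commanded pose from where the row before left it, along the tool's axes as they then stand; what a row does not reach is not made up. A row lasts 1/10 s, in which the tool goes at most 50 mm and 8.59 degrees, less where a joint would pass 70% of its speed; a pose out of reach is approached as far as the arm can. A call with a gripper value outside its range is refused whole. The fingers move at their own pace and stop on an object; "newtons" is the grip in N (left out, the last holds). Time passes only in rows, so rows that do not move let the fingers close. It gives the time, the measured TCP pose, the force and the opening at its end, in the units of the state.
- r.observe(): the state, without advancing time (a new reading comes with each control period).
- vision.capture(name): name is "side" or "top"; returns a dict with "img" (480x640x3 uint8, red, green, blue), "intrinsics" (3x3 intrinsics, pixels), "rvec" (rotation vector, rad) and "tvec" (3), from world to camera coordinates, as OpenCV has them. Camera axes: x right, y down, z forward; pixel columns grow to the right and rows downward; lengths in m; the calibration is good to about 2 mm. A picture is of the moment at which its call begins. There is no depth.
- r.finish_job(): hands the job in, once; it reports no verdict.
Trained networks look in a picture, given as the dict that the camera call returned (one of the last four; its "shot" number tells which), for a name from the list of things; names that differ only in an ending like _2 or _b are one class to them, and where a whole thing is asked for, a point or a joint stands for the part that bears it (a point fixed in the world has none). Each returns a list of dicts, best first, with "conf" (0 to 1); they miss things now and then, are a little off and sometimes report something else, mostly with a low value. They report only what shows in the picture. A call takes as long as a camera call.
- vision.boxes_of(thing, picture): "location" ([x, y, z] in m, in the coordinates of the camera as it stood for that picture, good to about 4 mm: the middle of the surface that is visible of it).
- vision.spot_point(thing, picture): "location" ([x, y, z] in m, in the coordinates of the camera as it stood for that picture, good to about 4 mm: a listed point, or the origin of a listed thing).
The state is a dict: "time": time; "joint_positions": joint angles; "qd": joint speeds; "tau": joint torques, N m; "ee_pos": TCP position; "tool_rot": TCP orientation; "ft_force": force on the tool from outside, world axes, zero at the start; "wrist_torque": the same for the moment, N m; "finger_gap": finger opening in m.
Only numpy, scipy, OpenCV 4.12 (cv2) and the standard library are available. Lean on these libraries where they do the work, as an engineer would, in place of code of your own. Each camera call takes 0.05 s, during which the arm holds its last target. There are 200 camera calls.

### The job

Push the shuttle that carries the eyepiece fully in under the press by its upright end tab, then reach with the fingertips down through the window in the guard's roof and press the lever's paddle right down until the eyepiece's cap is home, keep it down for a moment, and let the lever spring back up. Nothing needs to be gripped: do not touch the guard or its window frame at all, keep off the eyepiece, and leave the other things on the table where they are.

Things in the scene. Friction and masses are not known exactly. Their poses are not given: they have to be found in the camera images.
- press: A grey bench lever press, fixed to the table (base 170 x 120 mm). Origin on the table straight under its ram; its x axis points from the operator's side (the lever's paddle end) to the column at the back, y to the side where the shuttle's rail sticks out (rail 84 mm wide, reaching y = 285 mm, top of its edges 46 mm above the table), z up. It stands inside the guard.
- guard: The press guard: clear panels in an aluminium frame, 305 mm (x) x 175 mm (y) x 200 mm high, fixed round the press, axes parallel to the press's. Its sides lie at x = -200 and 105 mm, y = -115 and 60 mm from its origin on the table (the origin is within about 10 mm of the press's). The back is open, the y = 60 mm side has a low slot through which the shuttle runs, and the roof has the window.
- window (a point): Centre of the guard's window, a 100 mm (x) x 80 mm (y) opening with black edging in the roof, at the level of the guard's top, 200 mm above the table. The axes are the guard's.
- paddle (a point): Centre of the top of the paddle, a flat black pad 30 x 30 mm on the end of the press's lever, below the window. At rest it is about 8 mm below the window's level and tilted by 8 degrees; pressed home it is 45 to 49 mm below. It moves almost straight down (the lever is 135 mm long from its pivot, which lies towards +x of the press).
- lever (a joint): Lever angle in rad: 0 = up at rest, 0.27 to 0.30 = the ram has driven the cap home and the lever stops firmly. A spring lifts it back when let go. Pressing the paddle takes about 3 N at first, 4 N when the ram meets the cap (at about 0.09) and 9 to 11 N while the cap goes in.
- tab (a point): Centre of the outer face of the upright end tab of the aluminium shuttle, the face that looks along the press's +y, away from the guard. The tab is 56 mm wide (x), 5 mm thick, and its top is 20 mm above this point, its foot 30 mm below; beyond it there is only the rail, a channel whose floor is 32 mm and whose two edges (66 mm apart) are 46 mm above the table. The axes are the press's.
- shuttle (a joint): How far the shuttle is out, in m: 0 = fully in against its stop, with the eyepiece straight under the ram; grows along the press's +y. It slides with about 3 N of friction and stays where it is left.
- eyepiece: The black microscope eyepiece (31 mm across) that stands in the white nest on the shuttle, 145 mm from the tab's outer face. Origin at the foot of its black body, 60 mm above the table; the body is 26 mm tall, with the bare metal cap on top.
- cap (a joint): How far the eyepiece's metal top cap (25 mm across) has been pressed in, in m: 0 = standing 4 mm too high, as at the start; 0.004 = home. It needs about 28 N from the ram and stays where it is pressed to.
- spare_a: A spare eyepiece standing wide end down, black, 31 mm across, 58 mm tall, loose on the table. Bystander. Origin at the centre of its underside.
- spare_b: A second spare eyepiece like it, loose on the table. Bystander. Origin at the centre of its underside.
- objective: A brass objective standing up, 24 mm across, 40 mm tall, loose on the table. Bystander. Origin at the centre of its underside.
- brush: A lens brush lying down, 160 mm long, loose on the table. Bystander.
- driver: A screwdriver lying down, 150 mm long, loose on the table. Bystander.
- slide_box: A white slide box, 85 x 100 x 32 mm, loose on the table. Bystander. Origin at the centre of its underside.
- pocket_lens: A round brass pocket magnifier lying flat, 52 mm across, 11 mm thick, loose on the table. Bystander. Origin at the centre of its underside.
- lens_fluid: A small white bottle, 38 mm across, 85 mm tall, loose on the table. Bystander. Origin at the centre of its underside.

How it is judged:
On the way, in this order (a step that is already met when the one before it is completed fails the run):
1. the shuttle has been pushed fully in (value of joint shuttle below 0.004 m), for 0.2 s.
2. the lever is held right down on the cap (value of joint lever above 0.25 rad and value of joint cap above 0.003 m and value of joint shuttle below 0.004 m), for 0.2 s.
At the end, for the whole second after the job is handed in: The shuttle is within 4 mm of fully in, the cap is within 1 mm of home, the lever is back up (below 0.04 rad), and each bystander is within 30 mm of where it started (value of joint shuttle below 0.004 m and value of joint cap above 0.003 m and value of joint lever below 0.04 rad and distance of each of spare_a, spare_b, objective, brush, driver, slide_box, pocket_lens, lens_fluid from where it was at the start of the episode below 0.03 m); the robot touches nothing.
It fails at once if the robot touches the guard or its window frame (over 0.5 N) (contact force between guard and the arm above 0.5 N or contact force between guard and the fingers above 0.5 N).
It fails at once if the robot touches the eyepiece or its cap (over 0.5 N) ((contact force between eyepiece and the arm above 0.5 N or contact force between eyepiece and the fingers above 0.5 N)).
It fails at once if the lever is pressed while the shuttle is not fully in (value of joint lever above 0.08 rad and value of joint shuttle above 0.006 m).
It fails at once if a bystander is lifted, carried or pushed more than 30 mm (distance of any of spare_a, spare_b, objective, brush, driver, slide_box, pocket_lens, lens_fluid from where it was at the start of the episode above 0.03 m).
It also fails if it takes over 51 s, if anything falls off the work surface, if the arm or the gripper's body presses on something with over 40 N, if the wrist force passes 120 N, or if a joint passes its speed limit or range.

## Working session

There is one attempt and no reset: what is moved stays moved. The work goes in short steps, Python scripts to look and compute and a tool call to move; the robot and the scene stay as the last step left them, time stands still between calls to the robot, and variables do not carry over. Pictures are saved under pics/ and viewed, about 8 in all and at most 12, crops included, and the job is handed in when it is done.

Besides the shell and the picture viewer there is one more tool, called after "Request:" by a JSON object that holds its "op" and its "data". apply_moves: Moves the arm, as the interface text tells. Its arguments: {"type":"object","properties":{"deltas":{"type":"array","items":{"type":"object","properties":{"linear":{"type":"array","items":{"type":"number"}},"twist":{"type":"array","items":{"type":"number"}},"fingers":{"type":"number"}}}},"newtons":{"type":"number"}},"required":["deltas"]}

```bash
mkdir -p pics; cat > h.py <<'E'
import numpy as np, cv2
from rig import r, vision
from scipy.spatial.transform import Rotation as R
def toW(p,c): 
    M=R.from_rotvec(np.ravel(c["rvec"])).as_matrix(); return M.T@(np.array(p)-np.ravel(c["tvec"]))
def proj(P,c): return cv2.projectPoints(np.array(P,float).reshape(-1,3),np.array(c["rvec"]),np.array(c["tvec"]),np.array(c["intrinsics"]),None)[0].reshape(-1,2)
def save(c,n): cv2.imwrite(f"pics/{n}.png",cv2.cvtColor(c["img"],cv2.COLOR_RGB2BGR))
E
python3 - <<'E'
from h import *
s=r.observe(); print(s["time"],s["ee_pos"],s["tool_rot"],s["finger_gap"]); print(R.from_rotvec(s["tool_rot"]).as_matrix().round(3))
for cam in("side","top"):
    c=vision.capture(cam); save(c,cam+"0")
    print(cam, "campos",toW([0,0,0],c).round(3))
    for t in "press guard window paddle tab eyepiece spare_a objective brush driver slide_box pocket_lens lens_fluid".split():
        print(t,[(round(d["conf"],2),toW(d["location"],c).round(3).tolist()) for d in vision.spot_point(t,c)[:3]])
E
```

```text
0.0 [0.22086937 0.61110924 0.40362654] [-1.55548914  0.27233537 -0.27198611] 0.08584052036783217
[[ 0.94  -0.001  0.34 ]
 [-0.34  -0.002  0.94 ]
 [ 0.    -1.    -0.002]]
side campos [0.788 1.179 0.993]
press [(0.96, [0.613, -0.124, -0.001])]
guard [(0.72, [0.694, 0.011, 0.004]), (0.57, [0.609, -0.122, -0.002])]
window [(0.8, [0.504, -0.195, 0.196])]
paddle [(0.39, [0.499, -0.186, 0.189])]
tab [(0.81, [0.589, 0.11, 0.06])]
eyepiece [(0.59, [0.606, -0.034, 0.058])]
spare_a [(0.72, [0.505, -0.015, 0.0]), (0.47, [0.696, 0.011, 0.003])]
objective [(0.59, [0.679, 0.095, -0.005])]
brush []
driver []
slide_box [(0.66, [0.545, -0.529, -0.002])]
pocket_lens [(0.82, [0.405, 0.467, 0.001]), (0.46, [0.617, -0.123, 0.002])]
lens_fluid []
top campos [ 0.459 -0.026  1.573]
press []
guard [(0.68, [0.412, 0.464, -0.0])]
window [(0.69, [0.506, -0.2, 0.199])]
paddle [(0.71, [0.497, -0.188, 0.19])]
tab [(0.61, [0.585, 0.11, 0.061])]
eyepiece [(0.42, [0.6, -0.035, 0.058])]
spare_a [(0.67, [0.694, 0.01, -0.001]), (0.53, [0.501, -0.019, 0.0])]
objective [(0.37, [0.413, -0.523, -0.001])]
brush [(0.79, [0.494, -0.305, 0.0])]
driver [(0.74, [0.67, -0.294, 0.002])]
slide_box [(0.83, [0.547, -0.533, -0.0]), (0.51, [0.496, -0.189, 0.19])]
pocket_lens [(0.78, [0.407, 0.465, -0.002])]
lens_fluid [(0.51, [0.413, -0.525, -0.001])]
```

View pics/side0.png

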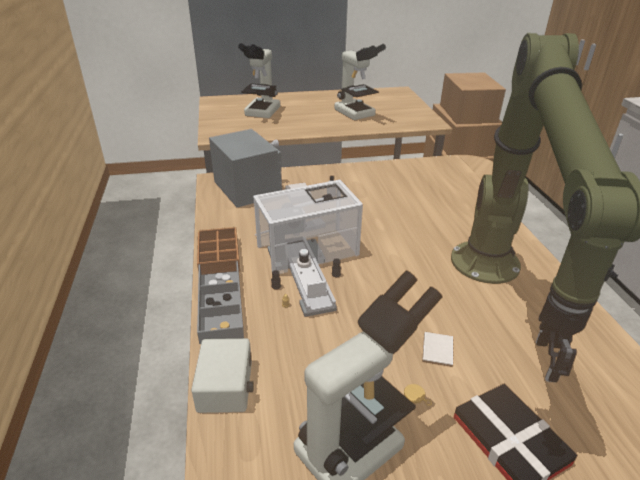

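View pics/top0.png

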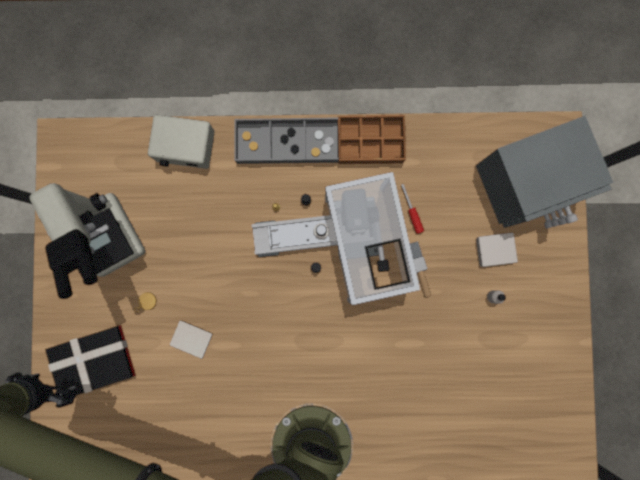

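```bash
python3 - <<'E'
from h import *
c=vision.capture("top"); s=4; x0,y0=245,165
im=cv2.resize(c["img"][y0:y0+148,x0:x0+190],None,fx=s,fy=s,interpolation=cv2.INTER_CUBIC)
a=np.deg2rad(6.3); ex=np.array([np.cos(a),np.sin(a),0]); ey=np.array([-ex[1],ex[0],0]); o=np.array([.613,-.124,0])
def poly(pts,col):
    P=[o+ex*p[0]+ey*p[1]+[0,0,p[2]] for p in pts]; q=((proj(P,c)-[x0,y0]+.5)*s).astype(int)
    cv2.polylines(im,[q.reshape(-1,1,2)],True,col,1)
box=lambda x1,x2,y1,y2,z:[(x1,y1,z),(x2,y1,z),(x2,y2,z),(x1,y2,z)]
poly(box(-.2,.105,-.115,.06,.2),(255,0,0))
poly(box(-.042,.042,.06,.285,.046),(0,0,255))
w=(np.array([.505,-.198,0])-o); wx,wy=w@ex,w@ey; print("win",wx,wy)
poly(box(wx-.05,wx+.05,wy-.04,wy+.04,.2),(0,180,0))
p=(np.array([.498,-.187,0])-o); px,py=p@ex,p@ey; print("pad",px,py)
poly(box(px-.015,px+.015,py-.015,py+.015,.191),(255,0,255))
cv2.imwrite("pics/crop1.png",cv2.cvtColor(im,cv2.COLOR_RGB2BGR))
K=np.array(c["intrinsics"]); M=R.from_rotvec(np.ravel(c["rvec"])).as_matrix(); C=toW([0,0,0],c)
def unp(u,v,z):
    d=M.T@np.linalg.inv(K)@[u,v,1]; return (C+d*(z-C[2])/d[2]).round(4)
print("roof",[unp(*q,.2)[:2] for q in((328,184),(393,173),(418,291),(350,303))])
print("scope",[unp(*q,z)[:2] for q in((63,295),(92,278),(140,250)) for z in (.15,.35)])
E
```

```text
win -0.11546812220989675 -0.061701805105850424
pad -0.12121877147608151 -0.05000009441820612
roof [array([ 0.7062, -0.0521]), array([ 0.7325, -0.2172]), array([ 0.4337, -0.2739]), array([ 0.4054, -0.1036])]
scope [array([0.4312, 0.6402]), array([0.4351, 0.5466]), array([0.4747, 0.5651]), array([0.4725, 0.4821]), array([0.5466, 0.4404]), array([0.5343, 0.3749])]
```

View pics/crop1.png

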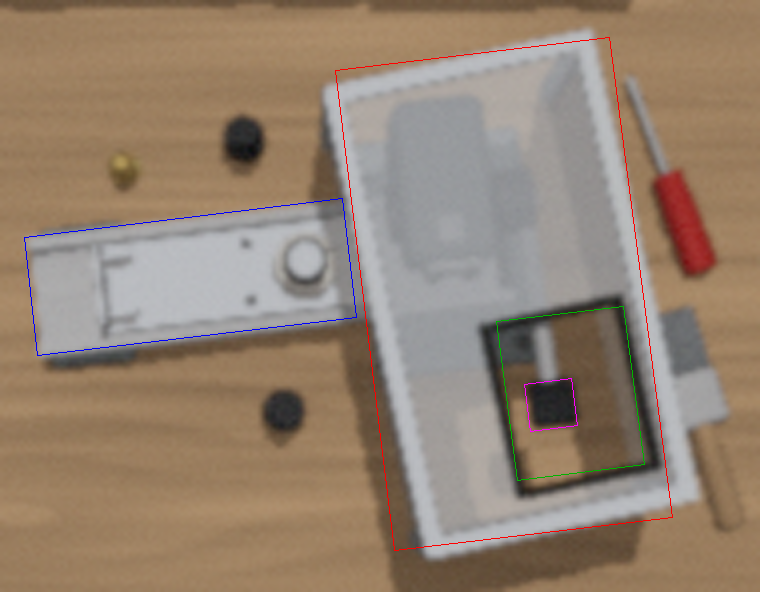

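Request:
{"op": "apply_moves", "data": {"deltas": [{"linear":[2.9,-0.8,-3.5],"twist":[0,0,0],"fingers":0},{"linear":[2.9,-0.8,-3.5],"twist":[0,0,0],"fingers":0},{"linear":[2.9,-0.8,-3.5],"twist":[0,0,0],"fingers":0},{"linear":[2.9,-0.8,-3.5],"twist":[0,0,0],"fingers":0},{"linear":[2.9,-0.8,-3.5],"twist":[0,0,0],"fingers":0}]}}

```text
time: 1.95
ee_pos: [0.2982, 0.3956, 0.4452]
tool_rot: [-1.553, 0.272, -0.272]
ft_force: [0.9, 0.0, 0.7]
finger_gap: 0.0122
```

Request:
{"op": "apply_moves", "data": {"deltas": [{"linear":[0,0,0],"twist":[0,8,0],"fingers":0},{"linear":[0,0,0],"twist":[0,8,0],"fingers":0},{"linear":[0,0,0],"twist":[0,8,0],"fingers":0},{"linear":[0,0,0],"twist":[0,8,0],"fingers":0},{"linear":[0,0,0],"twist":[0,8,0],"fingers":0}]}}

```text
time: 2.45
ee_pos: [0.2978, 0.3973, 0.445]
tool_rot: [-1.411, 0.818, -0.818]
ft_force: [0.4, -0.2, -0.1]
finger_gap: 0.0001
```

Request:
{"op": "apply_moves", "data": {"deltas": [{"linear":[0,0,0],"twist":[0,8,0],"fingers":0},{"linear":[0,0,0],"twist":[0,8,0],"fingers":0},{"linear":[0,0,0],"twist":[0,6,0],"fingers":0},{"linear":[0,0,0],"twist":[0,0,0],"fingers":0}]}}

```text
time: 2.85
ee_pos: [0.2978, 0.3974, 0.4449]
tool_rot: [-1.272, 1.104, -1.104]
ft_force: [-0.0, -0.5, 0.5]
finger_gap: -0.0001
```

```bash
cat >> h.py <<'E'
def go(tgt,yaw=None):
    s=r.observe(); A=R.from_rotvec(s["tool_rot"]).as_matrix(); d=A.T@(np.array(tgt)-s["ee_pos"])*100
    print("t",s["time"],"pos",np.round(s["ee_pos"],4),"yaw",np.rad2deg(np.arctan2(A[1,2],A[0,2])).round(2),"down",A[:,1].round(3),"F",np.round(s["ft_force"],2),"gap",round(s["finger_gap"],4))
    print("delta cm",d.round(2))
E
python3 - <<'E'
from h import *
go([.585,.16,.40])
# line directions in roof/rail planes
c=vision.capture("top"); K=np.array(c["intrinsics"]); M=R.from_rotvec(np.ravel(c["rvec"])).as_matrix(); C=toW([0,0,0],c)
def unp(u,v,z):
    d=M.T@np.linalg.inv(K)@[u,v,1]; return C+d*(z-C[2])/d[2]
g=cv2.resize(cv2.cvtColor(c["img"],cv2.COLOR_RGB2GRAY)[165:313,245:435],None,fx=4,fy=4,interpolation=cv2.INTER_CUBIC)
for l in cv2.createLineSegmentDetector().detect(g)[0][:,0]:
    if np.hypot(l[2]-l[0],l[3]-l[1])<80: continue
    z=.046 if max(l[0],l[2])<345 else .2
    p,q=[unp(245+(a+.5)/4-.5,165+(b+.5)/4-.5,z) for a,b in(l[:2],l[2:])]
    d=q-p; ang=np.rad2deg(np.arctan2(d[1],d[0])); print(l.astype(int),z,round((ang+45)%90-45,1),p[:2].round(4),q[:2].round(4))
E
```

```text
t 2.85 pos [0.2978 0.3974 0.4449] yaw 8.12 down [ 0.  0. -1.] F [-0.03 -0.5   0.54] gap -0.0001
delta cm [27.56  4.49 25.08]
[659 468 517 499] 0.2 11.7 [ 0.4568 -0.2533] [ 0.4383 -0.1642]
[479 324 620 293] 0.2 11.9 [ 0.5485 -0.1423] [ 0.5672 -0.2308]
[516 495 477 326] 0.2 11.8 [ 0.4411 -0.1633] [ 0.5474 -0.1411]
[368 302 425 556] 0.2 11.7 [ 0.563  -0.0727] [ 0.4037 -0.1058]
[533 486 647 460] 0.2 12.1 [ 0.4467 -0.1745] [ 0.462 -0.246]
[321  90 353 235] 0.2 11.7 [ 0.6979 -0.0446] [ 0.6057 -0.0637]
[428 559 697 499] 0.2 12.0 [ 0.4017 -0.1081] [ 0.4374 -0.2767]
[624 293 668 479] 0.2 12.1 [ 0.5672 -0.2336] [ 0.4502 -0.2587]
[ 39 357 340 321] 0.046 6.2 [0.5385 0.1531] [ 0.5615 -0.058 ]
[704 504 682 425] 0.2 14.3 [ 0.4343 -0.2809] [ 0.4835 -0.2683]
[671 372 652 293] 0.2 12.2 [ 0.5169 -0.2619] [ 0.5669 -0.251 ]
[130 365  47 371] 0.046 3.5 [0.5322 0.0892] [0.5287 0.147 ]
[648 458 613 307] 0.2 11.9 [ 0.463  -0.2463] [ 0.5585 -0.2263]
[314 220 105 245] 0.046 6.2 [ 0.6325 -0.0406] [0.6165 0.1061]
[627  83 660 169] 0.2 19.4 [ 0.7004 -0.2382] [ 0.6452 -0.2576]
[129 224  30 236] 0.046 6.0 [0.631  0.0894] [0.6237 0.1589]
[681 170 717 259] 0.2 20.7 [ 0.6443 -0.271 ] [ 0.5878 -0.2924]
[511  45 327  85] 0.2 11.7 [ 0.7256 -0.1653] [ 0.7012 -0.048 ]
[638 234 591  29] 0.2 11.8 [ 0.6039 -0.2431] [ 0.7348 -0.2157]
[235   7  64   7] 0.046 -0.6 [0.7848 0.0135] [0.7861 0.1346]
[536  11 370  11] 0.2 -0.6 [ 0.7471 -0.1816] [ 0.7483 -0.0761]
[354   7 274   7] 0.2 -0.7 [ 0.7511 -0.0659] [ 0.7517 -0.0151]
```

Request:
{"op": "apply_moves", "data": {"deltas": [{"linear":[2.8,0,2.5],"fingers":0},{"linear":[2.8,0,2.5],"fingers":0},{"linear":[2.8,0,2.5],"fingers":0},{"linear":[2.8,0,2.5],"fingers":0},{"linear":[2.8,0,2.5],"fingers":0}]}}

```text
schema error: expected keys linear, twist, fingers
```

Request:
{"op": "apply_moves", "data": {"deltas": [{"linear":[2.8,0.8,2.5],"fingers":0},{"linear":[2.8,1,2.5],"fingers":0},{"linear":[2.7,1,2.5],"fingers":0},{"linear":[2.6,1,2.5],"fingers":0},{"linear":[2.6,1,2.5],"fingers":0}]}}

```text
schema error: expected keys linear, twist, fingers
```

```bash
python3 - <<'E'
from h import *
go([.583,.16,.235])
c=vision.capture("side")
s=r.observe(); p=np.array(s["ee_pos"]); q=proj([p-[0,0,.173],[.587,.11,.06]],c); print(q)
x,y=q[0].astype(int); x0,y0=x-70,y-60
im=cv2.resize(c["img"][y0:y0+130,x0:x0+140],None,fx=4,fy=4,interpolation=cv2.INTER_CUBIC)
for a in q: cv2.circle(im,tuple(int(v) for v in (a-[x0,y0]+.5)*4),3,(255,0,0),-1)
cv2.imwrite("pics/s1.png",im[:,:,::-1])
for t in("tab","eyepiece"): print(t,[(round(d["conf"],2),toW(d["location"],c).round(3).tolist()) for d in vision.spot_point(t,c)[:2]])
E
```

```text
t 2.9 pos [0.2978 0.3974 0.4449] yaw 8.26 down [ 0.  0. -1.] F [ 0.28 -0.7  -0.5 ] gap 0.0
delta cm [27.59 20.98 24.81]
[[465.97931512 284.99129955]
 [316.62288546 288.46571599]]
tab [(0.69, [0.592, 0.108, 0.063]), (0.59, [0.505, -0.014, -0.001])]
eyepiece [(0.49, [0.603, -0.034, 0.06])]
```

View pics/s1.png

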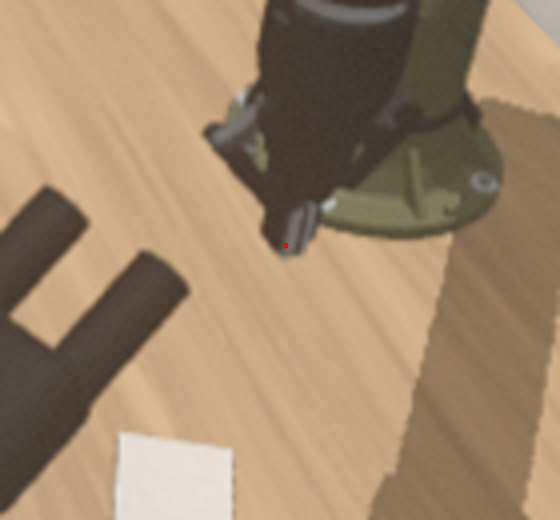

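Request:
{"op": "apply_moves", "data": {"deltas": [{"linear":[2.8,0,2.5],"twist":[0,0,0],"fingers":0},{"linear":[2.8,0,2.5],"twist":[0,0,0],"fingers":0},{"linear":[2.8,0,2.5],"twist":[0,0,0],"fingers":0},{"linear":[2.8,0,2.5],"twist":[0,0,0],"fingers":0},{"linear":[2.8,0,2.5],"twist":[0,0,0],"fingers":0}]}}

```text
time: 3.55
ee_pos: [0.4423, 0.2754, 0.4449]
tool_rot: [-1.273, 1.103, -1.103]
ft_force: [0.2, 0.8, 0.2]
finger_gap: 0.0002
```

Request:
{"op": "apply_moves", "data": {"deltas": [{"linear":[2.8,0.8,2.5],"twist":[0,2,0],"fingers":0},{"linear":[2.8,1,2.5],"twist":[0,0,0],"fingers":0},{"linear":[2.7,1,2.5],"twist":[0,0,0],"fingers":0},{"linear":[2.6,1,2.5],"twist":[0,0,0],"fingers":0},{"linear":[2.4,1,2.5],"twist":[0,0,0],"fingers":0}]}}

```text
time: 4.05
ee_pos: [0.5818, 0.1573, 0.3965]
tool_rot: [-1.258, 1.129, -1.129]
ft_force: [-0.2, 1.0, 0.1]
finger_gap: -0.0002
```

```bash
python3 - <<'E'
from h import *
go([.583,.155,.230])
E
```

```text
t 4.05 pos [0.5818 0.1573 0.3965] yaw 6.19 down [ 0.  0. -1.] F [-0.16  1.    0.05] gap -0.0002
delta cm [ 0.24 16.65  0.09]
```

Request:
{"op": "apply_moves", "data": {"deltas": [{"linear":[0,3.4,0],"twist":[0,0,0],"fingers":0},{"linear":[0,3.4,0],"twist":[0,0,0],"fingers":0},{"linear":[0,3.4,0],"twist":[0,0,0],"fingers":0},{"linear":[0,3.3,0],"twist":[0,0,0],"fingers":0},{"linear":[0,3,0],"twist":[0,0,0],"fingers":0}]}}

```text
time: 4.55
ee_pos: [0.5804, 0.1586, 0.2301]
tool_rot: [-1.259, 1.129, -1.129]
ft_force: [0.3, -1.1, -0.3]
finger_gap: 0.0001
```

Request:
{"op": "apply_moves", "data": {"deltas": [{"linear":[1,0,0],"twist":[0,0,0],"fingers":0},{"linear":[1,0,0],"twist":[0,0,0],"fingers":0},{"linear":[1,0,0],"twist":[0,0,0],"fingers":0},{"linear":[1,0,0],"twist":[0,0,0],"fingers":0}]}}

```text
time: 4.95
ee_pos: [0.5861, 0.118, 0.2341]
tool_rot: [-1.253, 1.129, -1.131]
ft_force: [-0.6, 4.1, 2.6]
finger_gap: 0.0
```

Request:
{"op": "apply_moves", "data": {"deltas": [{"linear":[1,0,0],"twist":[0,0,0],"fingers":0},{"linear":[1,0,0],"twist":[0,0,0],"fingers":0},{"linear":[1,0,0],"twist":[0,0,0],"fingers":0},{"linear":[1,0,0],"twist":[0,0,0],"fingers":0}]}}

```text
time: 5.35
ee_pos: [0.5896, 0.0787, 0.2322]
tool_rot: [-1.257, 1.129, -1.13]
ft_force: [0.5, 3.5, 1.5]
finger_gap: -0.0003
```

Request:
{"op": "apply_moves", "data": {"deltas": [{"linear":[1,0,0],"twist":[0,0,0],"fingers":0},{"linear":[1,0,0],"twist":[0,0,0],"fingers":0},{"linear":[1,0,0],"twist":[0,0,0],"fingers":0},{"linear":[0.8,0,0],"twist":[0,0,0],"fingers":0}]}}

```text
time: 5.75
ee_pos: [0.5934, 0.0401, 0.2316]
tool_rot: [-1.258, 1.13, -1.131]
ft_force: [0.8, 3.1, 2.9]
finger_gap: 0.0002
```

Request:
{"op": "apply_moves", "data": {"deltas": [{"linear":[0.3,0,0],"twist":[0,0,0],"fingers":0},{"linear":[0.3,0,0],"twist":[0,0,0],"fingers":0}]}}

```text
time: 5.95
ee_pos: [0.5939, 0.035, 0.2316]
tool_rot: [-1.258, 1.131, -1.13]
ft_force: [-0.1, 3.8, 1.7]
finger_gap: 0.0004
```

Request:
{"op": "apply_moves", "data": {"deltas": [{"linear":[0.2,0,0],"twist":[0,0,0],"fingers":0},{"linear":[0.2,0,0],"twist":[0,0,0],"fingers":0}]}}

```text
time: 6.15
ee_pos: [0.5942, 0.0316, 0.2316]
tool_rot: [-1.258, 1.13, -1.129]
ft_force: [0.2, 4.0, 1.4]
finger_gap: 0.0001
```

Request:
{"op": "apply_moves", "data": {"deltas": [{"linear":[0.2,0,0],"twist":[0,0,0],"fingers":0},{"linear":[0.2,0,0],"twist":[0,0,0],"fingers":0}]}}

```text
time: 6.35
ee_pos: [0.5946, 0.0286, 0.2316]
tool_rot: [-1.257, 1.131, -1.128]
ft_force: [-1.2, 8.7, 2.7]
finger_gap: 0.0001
```

Request:
{"op": "apply_moves", "data": {"deltas": [{"linear":[0.2,0,0],"twist":[0,0,0],"fingers":0},{"linear":[0.1,0,0],"twist":[0,0,0],"fingers":0}]}}

```text
time: 6.55
ee_pos: [0.5947, 0.028, 0.2316]
tool_rot: [-1.256, 1.132, -1.124]
ft_force: [-2.3, 11.5, 2.9]
finger_gap: -0.0003
```

Request:
{"op": "apply_moves", "data": {"deltas": [{"linear":[0.2,0,0],"twist":[0,0,0],"fingers":0},{"linear":[0,0,0],"twist":[0,0,0],"fingers":0},{"linear":[0,0,0],"twist":[0,0,0],"fingers":0},{"linear":[0,0,0],"twist":[0,0,0],"fingers":0}]}}

```text
time: 6.95
ee_pos: [0.5948, 0.0278, 0.2316]
tool_rot: [-1.256, 1.132, -1.121]
ft_force: [-3.0, 12.8, 3.5]
finger_gap: 0.0003
```

Request:
{"op": "apply_moves", "data": {"deltas": [{"linear":[-1.5,0,0],"twist":[0,0,0],"fingers":0},{"linear":[-2.5,0,0],"twist":[0,0,0],"fingers":0},{"linear":[0,-4,0],"twist":[0,0,0],"fingers":0},{"linear":[0,-4,0],"twist":[0,0,0],"fingers":0},{"linear":[0,-4,0],"twist":[0,0,0],"fingers":0}]}}

```text
time: 7.45
ee_pos: [0.5907, 0.0612, 0.3524]
tool_rot: [-1.261, 1.13, -1.132]
ft_force: [0.4, -0.6, 0.5]
finger_gap: -0.0001
```

Request:
{"op": "apply_moves", "data": {"deltas": [{"linear":[0,-4,0],"twist":[0,0,0],"fingers":0},{"linear":[0,-4,0],"twist":[0,-5,0],"fingers":0},{"linear":[0,0,0],"twist":[0,0,0],"fingers":0}]}}

```text
time: 7.75
ee_pos: [0.5923, 0.0606, 0.438]
tool_rot: [-1.288, 1.057, -1.071]
ft_force: [0.8, -0.4, 0.2]
finger_gap: -0.0001
```

```bash
python3 - <<'E'
from h import *
for cam in("side","top"):
    c=vision.capture(cam); save(c,cam+"2")
    for t in ("tab","paddle","window"): print(cam,t,[(round(d["conf"],2),toW(d["location"],c).round(4).tolist()) for d in vision.spot_point(t,c)[:2]])
go([.500,-.190,.43])
c=vision.capture("side")
cv2.imwrite("pics/s2.png",cv2.resize(c["img"][170:350,230:430],None,fx=3,fy=3,interpolation=cv2.INTER_CUBIC)[:,:,::-1])
E
```

```text
side tab [(0.82, [0.5999, 0.0176, 0.061])]
side paddle []
side window [(0.79, [0.5076, -0.1977, 0.1975])]
top tab [(0.77, [0.5925, 0.0202, 0.0655])]
top paddle [(0.6, [0.5029, -0.186, 0.1898])]
top window [(0.85, [0.505, -0.2011, 0.1983])]
t 8.15 pos [0.5909 0.0621 0.4302] yaw 11.11 down [-0.002 -0.001 -1.   ] F [ 0.27  0.65 -0.58] gap 0.0001
delta cm [ 22.99   0.07 -13.77]
```

View pics/s2.png

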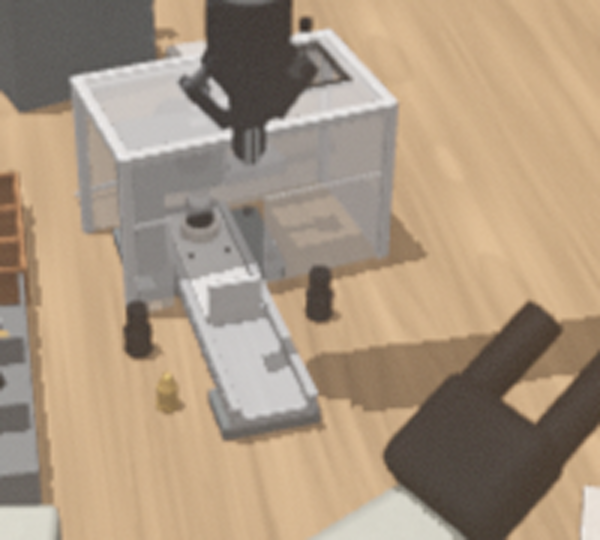

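Request:
{"op": "apply_moves", "data": {"deltas": [{"linear":[4.2,0,-2.5],"twist":[0,0,0],"fingers":0},{"linear":[4.2,0,-2.5],"twist":[0,0,0],"fingers":0},{"linear":[4.2,0,-2.5],"twist":[0,0,0],"fingers":0},{"linear":[4.2,0,-2.5],"twist":[0,0,0],"fingers":0},{"linear":[4.2,0,-2.5],"twist":[0,0,0],"fingers":0}]}}

```text
time: 8.7
ee_pos: [0.5079, -0.1698, 0.4315]
tool_rot: [-1.295, 1.065, -1.065]
ft_force: [1.0, 0.1, -0.4]
finger_gap: -0.0002
```

Request:
{"op": "apply_moves", "data": {"deltas": [{"linear":[2.1,0,-1.2],"twist":[0,0,0],"fingers":0},{"linear":[0,0,0],"twist":[0,0,0],"fingers":0},{"linear":[0,0,0],"twist":[0,0,0],"fingers":0}]}}

```text
time: 9.0
ee_pos: [0.5012, -0.1909, 0.4315]
tool_rot: [-1.294, 1.066, -1.065]
ft_force: [0.4, 1.0, -0.5]
finger_gap: -0.0003
```

```bash
python3 - <<'E'
from h import *
go([.501,-.191,.385])
E
```

```text
t 9.0 pos [ 0.5012 -0.1909  0.4315] yaw 11.07 down [-0.     0.001 -1.   ] F [ 0.44  0.98 -0.48] gap -0.0003
delta cm [ 0.01  4.65 -0.02]
```

Request:
{"op": "apply_moves", "data": {"deltas": [{"linear":[0,2,0],"twist":[0,0,0],"fingers":0},{"linear":[0,2,0],"twist":[0,0,0],"fingers":0},{"linear":[0,0,0],"twist":[0,0,0],"fingers":0}]}}

```text
time: 9.3
ee_pos: [0.5013, -0.1883, 0.3888]
tool_rot: [-1.299, 1.067, -1.058]
ft_force: [-0.4, 0.3, -0.5]
finger_gap: 0.0002
```

```bash
python3 - <<'E'
from h import *
go([.501,-.191,.37])
ims=[]
for cam in("side","top"):
    c=vision.capture(cam); p=np.array(r.observe()["ee_pos"])-[0,0,.173]; u,v=proj([p],c)[0].astype(int); print(cam,u,v)
    ims.append(cv2.resize(c["img"][v-50:v+50,u-50:u+50],None,fx=4,fy=4,interpolation=cv2.INTER_CUBIC))
cv2.imwrite("pics/s3.png",np.hstack(ims)[:,:,::-1])
E
```

```text
t 9.3 pos [ 0.5013 -0.1883  0.3888] yaw 11.33 down [-0.005  0.001 -1.   ] F [-0.43  0.35 -0.46] gap 0.0002
delta cm [ 0.26  1.88 -0.07]
side 326 188
top 384 263
```

View pics/s3.png

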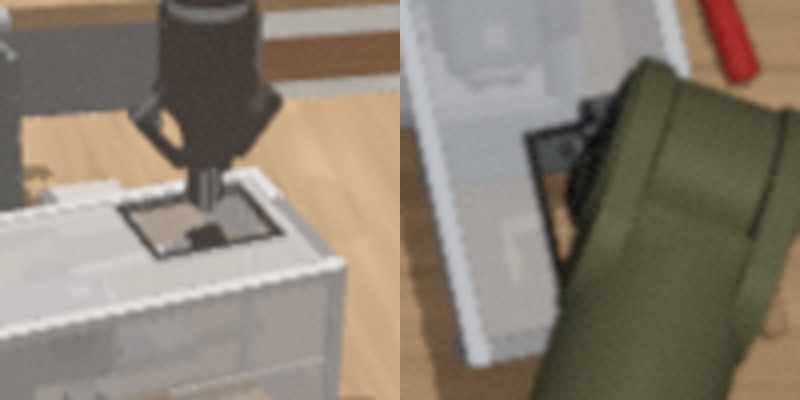

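Request:
{"op": "apply_moves", "data": {"deltas": [{"linear":[0.1,0.6,0],"twist":[0,0,0],"fingers":0},{"linear":[0,0.6,0],"twist":[0,0,0],"fingers":0},{"linear":[0,0.5,0],"twist":[0,0,0],"fingers":0},{"linear":[0,0.5,0],"twist":[0,0,0],"fingers":0}]}}

```text
time: 9.8
ee_pos: [0.5015, -0.1919, 0.3694]
tool_rot: [-1.295, 1.065, -1.065]
ft_force: [0.3, 0.4, -0.1]
finger_gap: 0.0
```

Request:
{"op": "apply_moves", "data": {"deltas": [{"linear":[0,0.5,0],"twist":[0,0,0],"fingers":0},{"linear":[0,0.5,0],"twist":[0,0,0],"fingers":0}]}}

```text
time: 10.0
ee_pos: [0.5013, -0.1921, 0.3597]
tool_rot: [-1.295, 1.065, -1.065]
ft_force: [-1.1, 0.2, 3.6]
finger_gap: -0.0004
```

Request:
{"op": "apply_moves", "data": {"deltas": [{"linear":[0,0.4,0],"twist":[0,0,0],"fingers":0},{"linear":[0,0.4,0],"twist":[0,0,0],"fingers":0},{"linear":[0,0.4,0],"twist":[0,0,0],"fingers":0}]}}

```text
time: 10.3
ee_pos: [0.501, -0.1923, 0.3481]
tool_rot: [-1.295, 1.066, -1.064]
ft_force: [-6.1, 0.6, 9.0]
finger_gap: 0.0002
```

Request:
{"op": "apply_moves", "data": {"deltas": [{"linear":[0,0.4,0],"twist":[0,0,0],"fingers":0},{"linear":[0,0.4,0],"twist":[0,0,0],"fingers":0},{"linear":[0,0.4,0],"twist":[0,0,0],"fingers":0}]}}

```text
time: 10.6
ee_pos: [0.5009, -0.1923, 0.3365]
tool_rot: [-1.295, 1.066, -1.064]
ft_force: [-5.9, 1.7, 9.6]
finger_gap: -0.0001
```

Request:
{"op": "apply_moves", "data": {"deltas": [{"linear":[0,0.3,0],"twist":[0,0,0],"fingers":0},{"linear":[0,0.3,0],"twist":[0,0,0],"fingers":0}]}}

```text
time: 10.8
ee_pos: [0.5011, -0.1923, 0.3306]
tool_rot: [-1.295, 1.066, -1.065]
ft_force: [-5.0, 0.8, 11.5]
finger_gap: 0.0001
```

Request:
{"op": "apply_moves", "data": {"deltas": [{"linear":[0,0.2,0],"twist":[0,0,0],"fingers":0},{"linear":[0,0.2,0],"twist":[0,0,0],"fingers":0}]}}

```text
time: 11.0
ee_pos: [0.5013, -0.1923, 0.3268]
tool_rot: [-1.294, 1.065, -1.065]
ft_force: [-4.7, 1.2, 12.6]
finger_gap: -0.0001
```

Request:
{"op": "apply_moves", "data": {"deltas": [{"linear":[0,0.2,0],"twist":[0,0,0],"fingers":0},{"linear":[0,0.1,0],"twist":[0,0,0],"fingers":0}]}}

```text
time: 11.2
ee_pos: [0.5015, -0.1924, 0.3256]
tool_rot: [-1.293, 1.065, -1.065]
ft_force: [-10.8, 2.6, 26.5]
finger_gap: -0.0002
```

Firm stop reached (force jumped to 26 N with little travel). Hold, then lift straight out.

Request:
{"op": "apply_moves", "data": {"deltas": [{"linear":[0,0,0],"twist":[0,0,0],"fingers":0},{"linear":[0,0,0],"twist":[0,0,0],"fingers":0},{"linear":[0,0,0],"twist":[0,0,0],"fingers":0},{"linear":[0,0,0],"twist":[0,0,0],"fingers":0},{"linear":[0,0,0],"twist":[0,0,0],"fingers":0}]}}

```text
time: 11.7
ee_pos: [0.5014, -0.1925, 0.3258]
tool_rot: [-1.293, 1.065, -1.065]
ft_force: [-9.7, 1.6, 22.9]
finger_gap: 0.0002
```

Request:
{"op": "apply_moves", "data": {"deltas": [{"linear":[0,-0.5,0],"twist":[0,0,0],"fingers":0},{"linear":[0,-1,0],"twist":[0,0,0],"fingers":0},{"linear":[0,-1,0],"twist":[0,0,0],"fingers":0},{"linear":[0,-1,0],"twist":[0,0,0],"fingers":0},{"linear":[0,-1,0],"twist":[0,0,0],"fingers":0}]}}

```text
time: 12.2
ee_pos: [0.5022, -0.1917, 0.3687]
tool_rot: [-1.293, 1.063, -1.066]
ft_force: [1.2, 0.2, 0.0]
finger_gap: -0.0001
```

Request:
{"op": "apply_moves", "data": {"deltas": [{"linear":[0,-2,0],"twist":[0,0,0],"fingers":0},{"linear":[0,-3,0],"twist":[0,0,0],"fingers":0},{"linear":[0,-3,0],"twist":[0,0,0],"fingers":0},{"linear":[0,-2,0],"twist":[0,0,0],"fingers":0},{"linear":[0,0,0],"twist":[0,0,0],"fingers":0}]}}

```text
time: 12.7
ee_pos: [0.5022, -0.1921, 0.4706]
tool_rot: [-1.292, 1.06, -1.068]
ft_force: [-1.0, -0.5, 0.2]
finger_gap: 0.0005
```

```bash
python3 - <<'E'
from h import *
go([.501,-.191,.37])
for cam in("side","top"):
    c=vision.capture(cam); save(c,cam+"4")
    for t in ("tab","paddle","eyepiece","spare_a","objective","brush","driver","slide_box","pocket_lens","lens_fluid"): print(cam,t,[(round(d["conf"],2),toW(d["location"],c).round(3).tolist()) for d in vision.spot_point(t,c)[:2]])
    if cam=="side": cv2.imwrite("pics/s4.png",cv2.resize(c["img"][170:330,230:430],None,fx=4,fy=3.7,interpolation=cv2.INTER_CUBIC)[:,:,::-1])
E
```

```text
t 12.7 pos [ 0.5022 -0.1921  0.4706] yaw 11.16 down [ 0.005 -0.001 -1.   ] F [-1.03 -0.51  0.18] gap 0.0005
delta cm [-0.14 10.06 -0.15]
side tab [(0.96, [0.6, 0.017, 0.061])]
side paddle [(0.38, [0.495, -0.188, 0.189])]
side eyepiece [(0.55, [0.615, -0.125, 0.059]), (0.31, [0.613, -0.122, 0.003])]
side spare_a [(0.63, [0.695, 0.014, 0.003]), (0.57, [0.6, 0.017, 0.062])]
side objective [(0.46, [0.679, 0.095, -0.004])]
side brush [(0.43, [0.679, 0.097, -0.006])]
side driver [(0.28, [0.407, 0.467, -0.001]), (0.25, [0.611, -0.123, -0.002])]
side slide_box [(0.58, [0.543, -0.53, -0.003])]
side pocket_lens [(0.54, [0.407, 0.466, -0.0])]
side lens_fluid []
top tab [(0.72, [0.594, 0.02, 0.064])]
top paddle [(0.44, [0.498, -0.187, 0.191]), (0.19, [0.501, -0.016, 0.002])]
top eyepiece [(0.3, [0.68, 0.091, 0.002])]
top spare_a [(0.6, [0.502, -0.016, -0.001]), (0.41, [0.694, 0.01, -0.0])]
top objective [(0.64, [0.678, 0.094, -0.001])]
top brush []
top driver [(0.48, [0.669, -0.293, 0.001])]
top slide_box [(0.77, [0.542, -0.529, -0.001])]
top pocket_lens [(0.67, [0.409, 0.465, -0.004])]
top lens_fluid [(0.68, [0.409, -0.525, -0.001])]
```

View pics/s4.png

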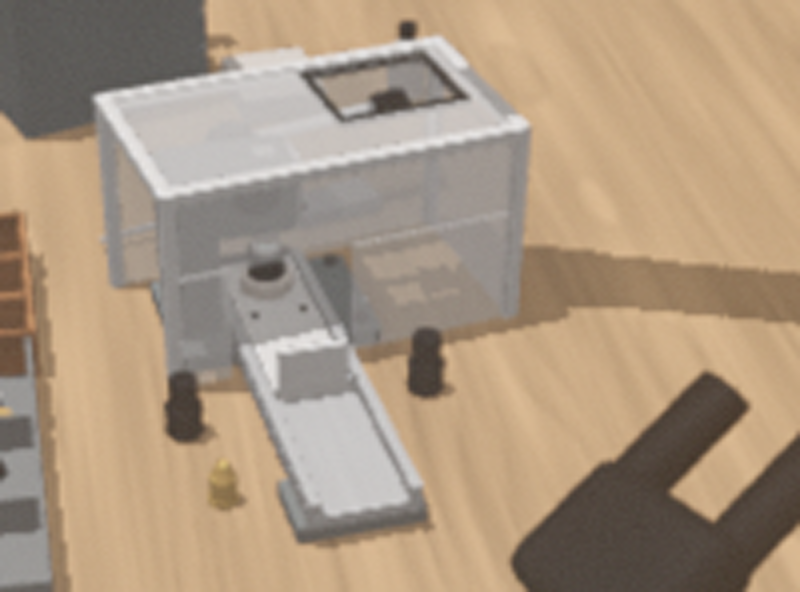

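The picture shows the shuttle fully in. The paddle is back up just under the window, at about pixel (390, 100) in the crop. The bystanders are where they started. I'm handing the job in.

```bash
python3 -c "
from h import *
print(r.finish_job())"
```

```text
the job is handed in; nothing more can be done
None
```

The job is done and handed in at about 13 s of the 51 s allowed. I pushed the shuttle in by its tab and pressed the paddle down through the window. I held it for 0.5 s at 23–26 N, then lifted straight out.

- **Shuttle:** it reached its stop, with the push force rising to about 13 N. Afterwards the cameras put the tab at about (0.597, 0.018), which matches fully in to within about 2 mm.
- **Lever and cap:** the paddle went down about 36 mm, roughly 0.27 rad, to a firm stop where the force jumped from 12.6 to 26.5 N. The lever then sprang back up (paddle at z of about 0.190). The cap was not seen directly, so that it is home is inferred from the firm stop and the force.
- **Bystanders:** every one the cameras found in the last check was within about 5 mm of its start. The brush was not reliably detected that time, but nothing went near it.
- **Disagreement with the description:** the guard's axes measured about 5.5° off the press's (11.8° against 6.2°), though they were described as parallel. I aligned the gripper to the guard's measured angle for the window.
- **Guard and eyepiece contact:** there was no sign of touching either one. While pressing there was a sideways force of 5–11 N, which I took to be friction on the tilting paddle.

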